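# Depth check with a collared gauge rod

### The arm

A 6-joint arm with a two-finger parallel gripper is mounted at the origin on a cart in front of the work surface, level with it; the furniture and walls round the work are solid. World frame = base frame: x ahead of the robot, y to its left, z up, the work surface at z = 0. Lengths are in mm, angles in degrees, forces in N, time in s.
With the tool pointing down it reaches from about 325 to 925 mm from the base axis. Payload 3.1 kg.
Tool frame: the origin (TCP) lies at the very end of the fingers, on their centre line; the grasp point (between the pads) lies grasp_offset behind it (grasp_offset is the distance from the TCP to the grasp point, in mm); z points along the fingers, y is the line along which they close (so a half turn about z gives the same grasp; the last joint's range is limited). The gripper opens to 85 mm and grips with 20 to 120 N. Pads are 22 mm wide; open, the fingers measure 114 mm over their backs; the gripper's body (76 mm by 85 mm) begins 54 mm behind the grasp point. The pads swing forward as they close: fully open they stand 13 mm farther back than shut.
Start: joints at [-71.688, 12.427, 92.441, -0, 75.132, -6.429], TCP at [261.588, -567.636, 231.3] pointing down, gripper open.
Joint ranges: [-157.48, 157.48], [-44.54, 120.13], [17.64, 146.25], [-64.5, 244.5], [7.68, 150.69], [-147.95, 147.95]. Speed limits (degrees/s): [159.86, 159.86, 180, 180, 180, 180].

### API

Orientations are given as [roll, pitch, yaw] about the fixed x, y, z axes, in that order (R = Rz(yaw) Ry(pitch) Rx(roll)).
In Python, from station import * gives the robot as it stands. Calls block until the motion is done:
- goto(position, orientation): joint-space move of the TCP to a pose.
- move_l(position, attitude=None, speed=150): straight line of the TCP; attitude=None keeps the orientation; speed is the mean speed in mm/s.
- move_j(angles): joint-space move.
- grip(opening, squeeze=None): finger opening in mm; squeeze is the grip in N (None keeps the last); returns when the fingers have stopped.
- wait(seconds).
- solve_ik(position, orientation): joint angles nearest the present ones, or None.
- get_obs(): the state.
- get_image(name): name is "scene" or "top" or "wrist"; returns the picture (384x512x3 uint8, red, green, blue); there is no depth.
- get_calibration(name): a dict with "fx", "fy", "cx", "cy" (pixels), "R" (3x3) and "t" (3): a world point X has camera coordinates R X + t; the wrist camera has in their place "mount" (4x4, takes a point from camera to tool coordinates, whose origin is the TCP and whose axes are the flange's). Camera axes: x right, y down, z forward; pixel columns grow to the right and rows downward; lengths in mm; the calibration is good to about 2 mm. A picture is of the moment at which its call begins: read the wrist's pose just before it. get_calibration takes no time and is no camera call.
A pose or a line that the arm cannot do raises Unreachable and nothing moves.
- sign_off(): hands the job in; it is judged then, once.
Trained networks look in the newest picture that a camera, given by its name, has taken for a name from the list of things; names that differ only in an ending like _2 or _b are one class to them, and where a whole thing is asked for, a point or a joint stands for the part that bears it (a point fixed in the world has none). Each returns a list of dicts, best first, with "score" (0 to 1); they miss things now and then, are a little off and sometimes report something else, mostly with a low value. They report only what shows in the picture. A call takes as long as a camera call.
- spot_in(name, camera): "extent" ([centre column, centre row, width, height] in pixels, round what is visible of it).
- regions_of(name, camera): "region" (384x512 bool, what is visible of it) and "extent" ([centre column, centre row, width, height] in pixels, round what is visible of it).
The state is a dict: "t": time; "joint_pos": joint angles; "qvel": joint speeds; "effort": joint torques, N m; "tcp_pos": TCP position; "ee_rot": TCP orientation; "wrist_force": force on the tool from outside, world axes, zero at the start; "moment": the same for the moment, N m; "grip_width": finger opening in mm; "grip_force": force on a finger pad.
Only numpy, scipy, OpenCV 4.12 (cv2) and the standard library are available. Lean on these libraries where they do the work, as an engineer would, in place of code of your own. Each camera call takes 0.05 s, during which the arm holds its last target. There are 200 camera calls.

### The job

Press the sprung lever of the gauge fixture down until it stays down by itself, which swings the shutter off the guide tube; then take the gauge rod from its cradle and push it into the sloping tube until its collar sits on the tube's mouth. Draw the rod right out again and show its tip for reading: hold the rod level, with the tip just in front of the cross on the reading plate but touching neither plate nor bench. Finish while still holding it there, with the lever still down, and leave the jars and the loupe where they stand.

Things in the scene. Friction and masses are not known exactly. Their poses are not given: they have to be found in the camera images.
- lever (a joint): sprung lever of the gauge fixture, rad: 0 = up (rest), 0.55 = fully down at its stop. The spring drives it back up if it is let go before about 0.42; beyond that a detent pulls it down to 0.55 and holds it. Pressing at its pad takes at most about 8 N. It turns the dark round shutter, which covers the tube mouth at 0 and is swung clear when the lever is down
- lever_pad (a point): centre of the upper face of the black ribbed pad (36 x 34 mm) at the end of the lever; press here from above. Stands about 99 mm above the bench with the lever up, about 50 mm with it down, 90 mm from the lever's pivot; pressed, it moves almost straight down (sideways under 5 mm). The point's x axis is the lever's pivot axis, y runs along the arm toward the pivot
- gauge_fixture: grey base plate 120 x 180 x 12 mm, fixed, that carries lever and tube; origin on the bench under it. In its frame the lever pivot is at (-45, 20, 70) mm with the arm toward -y, and the tube mouth at (30, 50, 130) mm
- guide_tube: steel guide tube on the fixture, fixed to it, sloping 30 degrees from horizontal with its mouth at the upper end (the fixture's +y end). Origin at the centre of the mouth rim, z axis along the bore, outward and up. Bore 13 mm, 112 mm long, flared at the mouth to about 23 mm inside, 35 mm outside; the shutter (33 mm disc, up to 6 mm proud of the rim) lies across the mouth until the lever is down
- gauge_rod: gauge rod, about 70 g, lying level in its cradle at the start. Origin on its axis at the stop face of the collar; y axis along the rod toward the handle, z up at the start. Steel shaft 8 mm thick, 100 mm long toward -y with dark rings near its round tip; brass collar 30 mm across from y = 0 to 8 mm; black ribbed handle 14 mm wide (x) and 16 mm high (z) from y = 8 to 98 mm, middle at y = 53 mm
- rod_tip (a point): the end of the rod's shaft, 100 mm from the collar's stop face
- cradle: black cradle, fixed, base 60 x 200 x 8 mm; origin on the bench below the rod's collar face, axes as the rod's. The rod's axis lies 50 mm above the bench on two notched posts, one under the shaft at y = -70 mm (60 mm high), one under the handle's end at y = 92 mm (53 mm high); between collar and rear post the handle is free on both sides. The rod lifts straight out
- reading_plate: upright white plate 90 mm wide (y), 4 mm thick, 140 mm high over the bench, on a dark foot 60 x 90 x 10 mm, fixed. Origin on the bench at the middle of the foot; front face at x = +10 mm looks along -x and bears a black ruled line and a tall mark that cross 100 mm above the bench
- read_point (a point): the place for the tip: 25 mm in front of the cross on the reading plate, 100 mm above the bench
- flux_jar: small jar with a black lid, 40 mm across, 34 mm high, loose; origin under its middle; leave alone
- paste_jar: jar with a green lid, 46 mm across, 40 mm high, loose; origin under its middle; leave alone
- loupe: black loupe standing on its rim, 34 mm across, 26 mm high, loose; origin under its middle; leave alone

How it is judged (in metres and radians):
On the way, in this order (a step that is already met when the one before it is completed fails the run):
1. the lever is down in its detent with the hand off it (value of joint lever above 0.48 rad and contact force between lever and the fingers below 0.3 N), for 0.3 s.
2. the rod is in the tube with its collar on the mouth (z of gauge_rod in the frame of guide_tube below 0.004 m and distance between gauge_rod and guide_tube below 0.007 m and angle between the y axis of gauge_rod and the z axis of guide_tube, either way round below 0.08 rad), for 0.2 s.
3. the rod is drawn right out of the tube and held (z of rod_tip in the frame of guide_tube above 0.005 m and contact force between gauge_rod and the fingers above 1 N), for 0.1 s.
At the end, for the whole second after the job is handed in: the rod is held still in the fingers, level within 8 degrees, its tip within 30 mm of the point 25 mm in front of the cross, touching neither the plate nor the bench; the lever is still down in its detent (above 0.48 rad) (contact force between gauge_rod and the fingers above 1 N and angle between gauge_rod's own y axis and vertical between 1.431 and 1.711 rad and distance between rod_tip and read_point below 0.03 m and contact force between gauge_rod and reading_plate below 0.1 N and height (world z) of each of rod_tip, gauge_rod above 0.06 m and linear speed of gauge_rod below 0.03 m/s and value of joint lever above 0.48 rad); the arm keeps its last pose, push and grip.
It fails at once if the black-lidded jar is moved more than 25 mm (distance of flux_jar from where it was at the start of the episode above 0.025 m).
It fails at once if the green-lidded jar is moved more than 25 mm (distance of paste_jar from where it was at the start of the episode above 0.025 m).
It fails at once if the loupe is moved more than 25 mm (distance of loupe from where it was at the start of the episode above 0.025 m).
It also fails if it takes over 58 s, if anything falls off the work surface, if the arm or the gripper's body presses on something with over 40 N, if the wrist force passes 120 N, or if a joint passes its speed limit or range.

## Working session

There is one attempt and no reset: what is moved stays moved. The work goes in short steps, each a Python script; the robot and the scene stay as the last script left them, time stands still between calls to the robot, and variables do not carry over. Pictures are saved under pics/ and viewed, at most 10 in all, crops included, and the job is handed in when it is done.

```bash
ls; mkdir -p pics
python3 - <<'E'
from station import *
import cv2, numpy as np
for c in ("scene","top"):
    im=get_image(c); cv2.imwrite(f"pics/{c}0.png",im[:,:,::-1])
    k=get_calibration(c); print(c,{a:np.round(k[a],3).tolist() for a in k})
    for n in ["lever_pad","gauge_fixture","guide_tube","gauge_rod","cradle","reading_plate","flux_jar","paste_jar","loupe"]:
        print(n,[(round(d["score"],2),np.round(d["extent"],0).tolist()) for d in spot_in(n,c)[:2]])
print(get_calibration("wrist")); o=get_obs(); print(o)
E
```

```text
pics
scene {'fx': 405.75, 'fy': 405.75, 'cx': 248.909, 'cy': 180.431, 'R': [[0.637, -0.77, -0.021], [-0.387, -0.297, -0.873], [0.666, 0.564, -0.487]], 't': [-419.99, 282.257, 944.716]}
lever_pad [(0.65, [288.0, 219.0, 30.0, 9.0])]
gauge_fixture [(0.63, [279.0, 216.0, 67.0, 83.0])]
guide_tube [(0.72, [291.0, 197.0, 40.0, 34.0])]
gauge_rod [(0.56, [168.0, 188.0, 52.0, 13.0])]
cradle []
reading_plate [(0.79, [189.0, 165.0, 26.0, 47.0])]
flux_jar [(0.5, [330.0, 281.0, 17.0, 22.0])]
paste_jar [(0.71, [254.0, 180.0, 10.0, 20.0]), (0.51, [331.0, 282.0, 13.0, 20.0])]
loupe [(0.59, [237.0, 176.0, 6.0, 10.0])]
top {'fx': 433.422, 'fy': 433.422, 'cx': 258.08, 'cy': 190.884, 'R': [[-0.015, -1.0, -0.003], [-0.993, 0.016, -0.117], [0.117, 0.001, -0.993]], 't': [-105.37, 570.683, 1135.911]}
lever_pad [(0.56, [316.0, 218.0, 48.0, 15.0])]
gauge_fixture [(0.75, [306.0, 201.0, 67.0, 50.0])]
guide_tube [(0.61, [304.0, 188.0, 43.0, 20.0])]
gauge_rod [(0.67, [160.0, 246.0, 74.0, 24.0])]
cradle [(0.61, [160.0, 248.0, 76.0, 36.0])]
reading_plate [(0.74, [137.0, 195.0, 47.0, 30.0])]
flux_jar [(0.68, [190.0, 
[... 614 characters left out ...]
     1.00000000e+00]])}
{'t': 1.0, 'joint_pos': array([-7.16871610e+01,  1.24268537e+01,  9.24407538e+01, -1.82257175e-03,
        7.51316207e+01, -6.42737653e+00]), 'qvel': array([-0.10346258, -0.08129656,  0.05601529,  0.06298733, -0.09363594,
        0.01544601]), 'effort': array([ 1.03636087e-04, -3.96901774e+01, -3.04263496e+01, -2.33588144e-04,
        6.01982283e-04, -4.81183179e-06]), 'tcp_pos': array([ 261.59374843, -567.63771027,  231.3091134 ]), 'ee_rot': array([1.79999430e+02, 1.83687674e-03, 2.47406832e+01]), 'wrist_force': array([-0.52017775, -0.82280319, -0.09715121]), 'moment': array([ 0.07401259, -0.01696265,  0.01904839]), 'grip_force': 0.0, 'grip_width': 85.37673182021271}
```

Run:
```python
import cv2
a=cv2.imread("pics/top0.png")[110:290,100:420]; b=cv2.imread("pics/scene0.png")[120:320,120:370]
cv2.imwrite("pics/topc.png",cv2.resize(a,(800,450),interpolation=cv2.INTER_CUBIC))
cv2.imwrite("pics/scenec.png",cv2.resize(b,(750,600),interpolation=cv2.INTER_CUBIC))
```

```text
(no output)
```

View pics/topc.png

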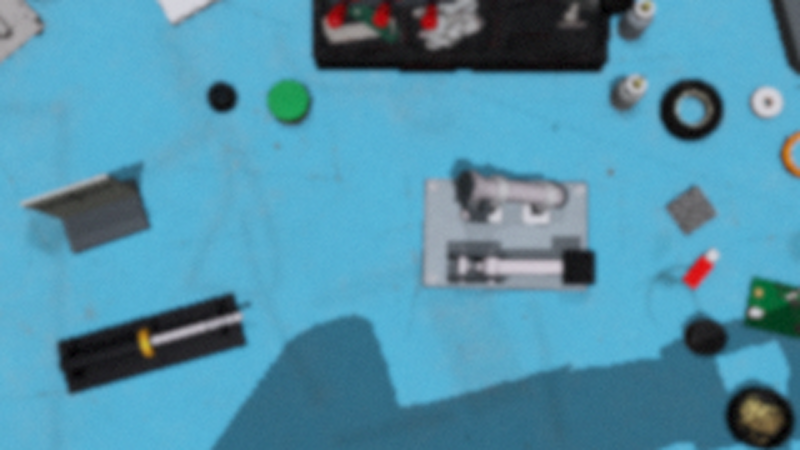

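View pics/scenec.png

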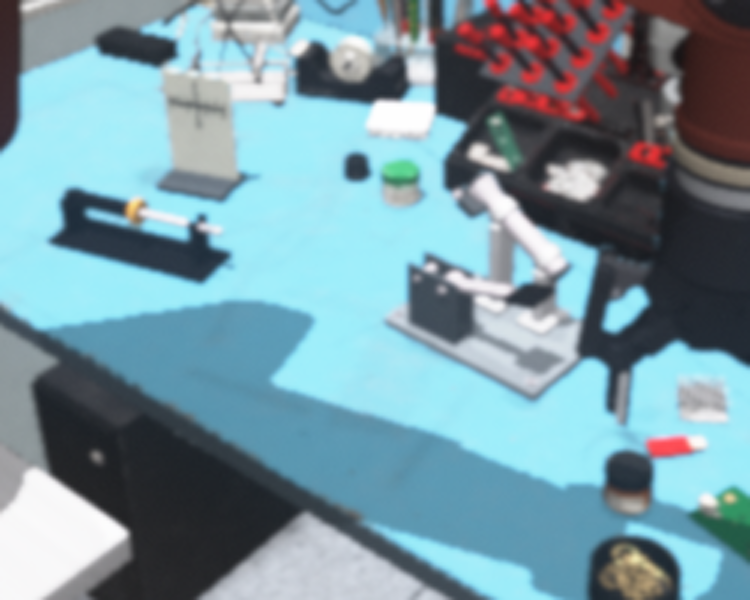

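The top view (2.5x crop) shows the fixture base at about (423,180)-(590,288), with the mouth on the left and the pad at (579,267). The cradle runs (62,365)-(240,320) with its collar at (147,342), and the plate is at (25,205)-(140,170). The loupe (222,97), green jar (290,100) and black-lidded jar (705,336) are well clear.

```bash
cat > h.py <<'E'
from station import *
import cv2, numpy as np
from scipy.spatial.transform import Rotation as Ro
def cam(c,o=None):
    k=get_calibration(c); K=np.array([[k["fx"],0,k["cx"]],[0,k["fy"],k["cy"]],[0,0,1]])
    if c!="wrist": return K,np.array(k["R"]),np.array(k["t"])
    T=np.eye(4); T[:3,:3]=Ro.from_euler("xyz",o["ee_rot"],degrees=True).as_matrix(); T[:3,3]=o["tcp_pos"]
    W=np.linalg.inv(T@np.array(k["mount"])); return K,W[:3,:3],W[:3,3]
def p2w(C,u,v,z):
    K,R,t=C; d=R.T@np.linalg.inv(K)@np.array([u,v,1.]); c=-R.T@t
    return c+d*(z-c[2])/d[2]
def w2p(C,X):
    K,R,t=C; q=K@(R@np.asarray(X,float)+t); return q[:2]/q[2]
E
python3 - <<'E'
from h import *
C=cam("top")
f=lambda u,v,z:np.round(p2w(C,u/2.5+100,v/2.5+110,z),1)
print("base corners",[f(*p,12) for p in [(426,180),(587,182),(590,287),(423,286)]])
print("pad",f(579,267,99))
print("cradle corners",[f(*p,8) for p in [(59,343),(70,392),(245,344),(235,294)]])
print("rod collar",f(147,342,50),"tip end",f(240,317,50))
print("plate foot corners",[f(*p,10) for p in [(75,252),(149,226)]],"plate top",[f(*p,140) for p in [(24,204),(107,176)]])
print("jars",f(222,97,20),f(290,101,40),f(705,336,34))
E
```

```text
base corners [array([ 595.6, -148.5,   12. ]), array([ 590.6, -325.7,   12. ]), array([ 475.3, -324.8,   12. ]), array([ 479.2, -143. ,   12. ])]
pad [ 492.4 -299.    99. ]
cradle corners [array([423.6, 253.6,   8. ]), array([370.9, 240.6,   8. ]), array([419.4,  51.4,   8. ]), array([473.8,  62.4,   8. ])]
rod collar [423.5 148.3  50. ] tip end [448.1  50.8  50. ]
plate foot corners [array([522.3, 237.6,  10. ]), array([549.7, 156.7,  10. ])] plate top [array([560.3, 249.8, 140. ]), array([586.8, 168.8, 140. ])]
jars [690.6  75.4  20. ] [680.6  -1.7  40. ] [ 420.7 -441.1   34. ]
```

Run:
```python
from h import *
grip(0)
goto([535,-215,250],[180,0,90])
o=get_obs(); im=get_image("wrist"); cv2.imwrite("pics/w1.png",im[:,:,::-1]); print(o["t"],o["tcp_pos"],o["ee_rot"],o["joint_pos"])
C=cam("wrist",o)
def fx(p,yaw=-1.6,c=(535,-235,0)):
    return np.array(c)+Ro.from_euler("z",yaw,degrees=True).apply(p)
b=im.copy()[:,:,::-1].copy()
for p in [(-60,-90,12),(-60,90,12),(60,90,12),(60,-90,12),(-45,-70,99),(30,50,130),(30,50-97,130-56)]:
    q=w2p(C,fx(p)); print(p,np.round(q,1)); cv2.circle(b,tuple(int(round(a)) for a in q),3,(0,0,255),1)
cv2.imwrite("pics/w1m.png",cv2.resize(b,(800,600),interpolation=cv2.INTER_CUBIC))
for n in ["lever_pad","guide_tube","gauge_fixture"]:
    print(n,[(round(d["score"],2),np.round(d["extent"],1).tolist()) for d in spot_in(n,"wrist")[:2]])
```

```text
3.4083 [ 534.69805833 -215.96510688  249.94664372] [-1.79987734e+02  2.52734042e-02  8.99159338e+01] [-2.89510993e+01  5.71835230e+00  9.80309784e+01 -2.88825378e-02
  7.62492114e+01 -2.88601654e+01]
(-60, -90, 12) [204.2 244.3]
(-60, 90, 12) [201.3 101.2]
(60, 90, 12) [305.8 104.1]
(60, -90, 12) [295.4 246.5]
(-45, -70, 99) [206.3 263.7]
(30, 50, 130) [289.1 155.4]
(30, -47, 74) [277.9 235.1]
lever_pad [(0.61, [212.2, 217.9, 37.3, 117.5])]
guide_tube [(0.77, [289.2, 194.4, 64.2, 108.1])]
gauge_fixture [(0.74, [257.1, 191.0, 128.9, 176.2])]
```

View pics/w1m.png

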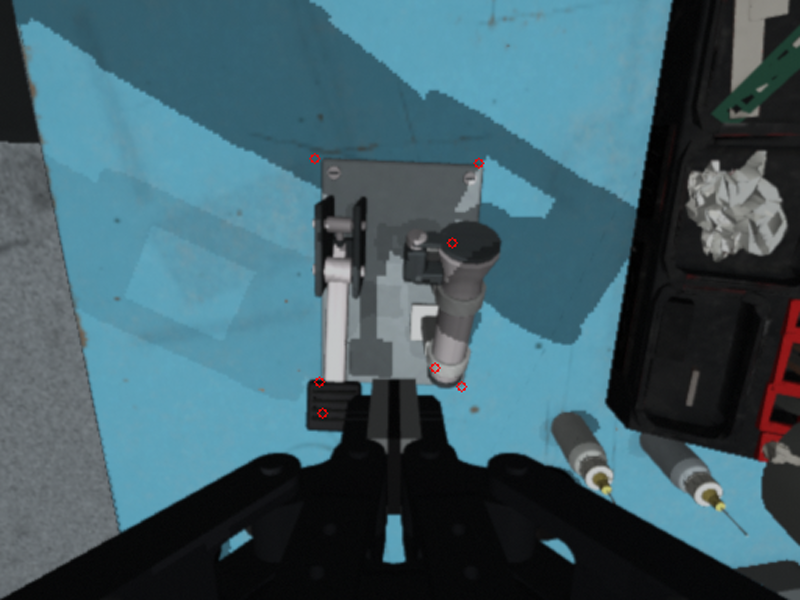

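The pad is centred at (335,405), the shutter disc at (470,241), the tube's lower end near (447,370), and the base corners at (322,158) and (483,163). The fixture sits a few mm further +x than I estimated, so I'll fit its pose from both cameras.

```bash
cat >> h.py <<'E'
def fit(obs,x0):
    """obs: list of (C,local point,pixel[,weight])"""
    from scipy.optimize import least_squares
    def r(s):
        out=[]
        for C,p,q in obs:
            X=np.array([s[0],s[1],0])+Ro.from_euler("z",s[2],degrees=True).apply(p)
            d=(C[1]@X+C[2])[2]/C[0][0,0]
            out+=list((w2p(C,X)-q)*d)
        return np.array(out)
    s=least_squares(r,x0,loss="soft_l1",f_scale=3.); return s.x,r(s.x).reshape(-1,2)
E
python3 - <<'E'
from h import *
W=cam("wrist",dict(tcp_pos=[534.698,-215.965,249.947],ee_rot=[-179.9877,.02527,89.916])); T=cam("top")
a=lambda p,u,v:(W,p,np.array([u,v])/1.5625)
b=lambda p,u,v:(T,p,np.array([u,v])/2.5+[100,110])
sh=np.array([30,50,130])+4*np.array([0,.866,.5])
obs=[a((-60,90,12),322,158),a((60,90,12),483,163),a((-45,-70,99),335,405),a(sh,470,241),
 b((60,90,12),426,180),b((60,-90,12),587,182),b((-60,-90,12),590,287),b((-60,90,12),423,286),b((-45,-70,99),579,267)]
for o in (obs,obs[:4],obs[4:]):
    s,r=fit(o,[535,-235,-1]); print(np.round(s,2)); print(np.round(r,1).tolist())
E
```

```text
[ 538.55 -234.83   -1.91]
[[-1.4, -0.4], [0.3, -0.1], [-5.2, 4.3], [-5.3, -2.1], [-1.7, -5.8], [1.0, -4.9], [-2.0, -0.3], [-0.2, -2.4], [4.4, 1.1]]
[ 541.91 -234.93   -1.31]
[[1.0, 0.3], [2.7, -0.7], [-1.1, 4.8], [-2.5, -2.4]]
[ 536.13 -234.71   -1.36]
[[-2.4, -2.6], [0.3, -3.3], [-1.4, 1.3], [0.3, 0.9], [4.8, 2.9]]
```

Run:
```python
from h import *
goto([496,-301,130],[180,0,90])
move_l([496,-301,104],speed=100)
move_l([496,-303,50],speed=60)
o=get_obs(); print(o["t"],o["tcp_pos"],o["wrist_force"])
move_l([496,-303,47],speed=30)
o=get_obs(); print(o["t"],o["tcp_pos"],o["wrist_force"])
move_l([496,-301,250],speed=250); wait(.1)
get_image("wrist"); 
o=get_obs(); im=get_image("wrist"); cv2.imwrite("pics/w2.png",im[:,:,::-1]); print(o["tcp_pos"],o["ee_rot"])
grip(85)
# cradle look: rod ref (423,148) yaw 14
u=Ro.from_euler("z",14.2,degrees=True)
goto(np.array([423,148,230])+u.apply([0,10,0]),[180,0,104.2])
o=get_obs(); im2=get_image("wrist"); print(o["t"],o["tcp_pos"].tolist(),o["ee_rot"].tolist(),o["joint_pos"]); C=cam("wrist",o)
for n in ["gauge_rod","cradle"]:
    print(n,[(round(d["score"],2),np.round(d["extent"],1).tolist()) for d in spot_in(n,"wrist")[:2]])
b=im2[:,:,::-1].copy()
for p in [(0,0,50),(0,8,50),(0,98,50),(0,-100,50),(30,100,8),(-30,100,8),(30,-100,8),(-30,-100,8)]:
    q=w2p(C,np.array([423.5,148.3,0])+u.apply(p)); print(p,np.round(q,1)); cv2.circle(b,tuple(int(round(a)) for a in q),2,(0,0,255),1)
cv2.imwrite("pics/w3.png",cv2.resize(np.hstack([im[60:330,130:380,::-1],b[60:330,100:400]]),None,fx=1.45,fy=1.45,interpolation=cv2.INTER_CUBIC))
cv2.imwrite("pics/w3raw.png",im2[:,:,::-1])
```

```text
5.725 [ 495.6336752  -302.31238823   51.3674746 ] [-4.5982954   1.47485514 13.02948536]
5.975 [ 495.85702565 -302.31128193   50.86357132] [-8.44392208  5.12199809 24.94121937]
[ 494.81778968 -300.07835556  247.08767444] [-179.77790782   -0.18094698   89.99573056]
9.6167 [421.16752669414814, 157.11319204639793, 230.1975798112441] [179.96959552407017, 0.02423257128460599, 104.13925350012299] [ 1.15145868e+01 -9.80209105e+00  1.15231925e+02 -2.36714882e-02
  7.45386848e+01 -2.61836884e+00]
gauge_rod [(0.78, [255.1, 182.9, 23.3, 179.5])]
cradle [(0.92, [255.4, 169.5, 55.5, 178.8])]
(0, 0, 50) [251.4 182.8]
(0, 8, 50) [251.4 175.3]
(0, 98, 50) [251.2  83.6]
(0, -100, 50) [251.6 267.6]
(30, 100, 8) [279.   83.4]
(-30, 100, 8) [223.5  83.5]
(30, -100, 8) [275.2 250.8]
(-30, -100, 8) [227.9 250.9]
```

View pics/w3.png

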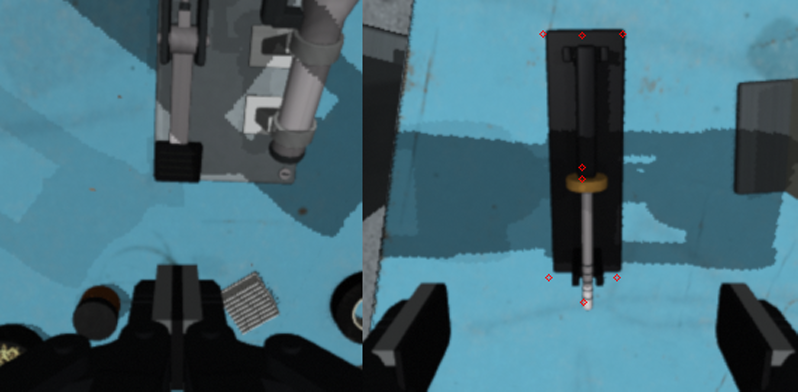

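The lever is down: its pad lies low on the left, near (178,160). The rod's collar is at (586,183) on the right, about 7 mm toward -y and 3 mm toward +x from my estimate. Next is the grasp.

```bash
cat >> h.py <<'E'
FX=np.array([540.,-235,0]); FY=-1.4
Rt=Ro.from_euler("z",FY,degrees=True)*Ro.from_matrix(np.array([[0,1,0],[.8660254,0,.5],[.5,0,-.8660254]]))
M=FX+Ro.from_euler("z",FY,degrees=True).apply([30,50,130])
EU=Rt.as_euler("xyz",degrees=True)
E
python3 - <<'E'
from h import *
go=grasp_offset; print("go",go)
u=Ro.from_euler("z",14.2,degrees=True)
ref=np.array([423.5,148.3,0])+u.apply([2.8,-7,0])
g=ref+u.apply([0,50,0]); g[2]=50-go
print(g,M,EU)
goto(g+[0,0,90],[180,0,104.2])
move_l(g,speed=120)
grip(0,80)
o=get_obs(); print(o["t"],o["tcp_pos"],o["grip_width"],o["grip_force"],o["wrist_force"])
move_l(g+[0,0,120],speed=150)
o=get_obs(); print(o["t"],o["grip_width"],o["grip_force"],o["wrist_force"])
# pre-insertion: rod ref 150 mm out of the mouth
def tcp(d): return M+Rt.apply([50+d,0,go])
for d in (160,60,0): print(d,tcp(d),solve_ik(tcp(d),EU))
E
```

```text
go 18.700000000000003
[415.66622939 190.67301073  31.3       ] [ 571.2126536  -185.74789086  130.        ] [-180.          -30.00000006   88.6       ]
11.8417 [415.91918522 190.75224879  31.6108908 ] 12.640364671630474 78.09508323669434 [-0.56903201 -0.04642662  2.4541124 ]
12.7917 12.575802530116624 77.98935770988464 [-0.35955161 -0.20962165 -0.60567731]
160 [575.88446072   5.41036412 218.80532514] [-21.19520514  11.18644406  99.87921686  28.42967059  81.18358555
 -27.31143263]
60 [573.76857203 -81.16632447 168.80532506] [-28.78889302  17.30860431  98.22667884  26.75527785  80.45810473
 -35.66753019]
0 [ 572.49903881 -133.11233762  138.805325  ] [-32.95538225  21.65331584  96.13440187  25.62838271  80.08123431
 -40.06574157]
```

```bash
cat >> h.py <<'E'
go=grasp_offset
def tcp(d,m=M): return m+Rt.apply([50+d,0,go])
E
python3 - <<'E'
from h import *
goto([500,60,260],[180,0,95])
goto(tcp(160),EU)
move_l(tcp(130),speed=100); wait(.3)
o=get_obs(); im=get_image("wrist"); C=cam("wrist",o); print(o["t"],o["tcp_pos"].tolist(),o["ee_rot"].tolist(),o["grip_width"])
b=im[:,:,::-1].copy(); cv2.imwrite("pics/w4raw.png",b)
R=Ro.from_euler("xyz",o["ee_rot"],degrees=True)
for n,X in dict(mouth=M,low=M-Rt.apply([112,0,0]),tip=o["tcp_pos"]+R.apply([-150,0,-go]),collar=o["tcp_pos"]+R.apply([-50,0,-go])).items():
    q=w2p(C,X); print(n,np.round(q,1)); cv2.circle(b,tuple(int(round(a)) for a in q),2,(0,0,255),1)
T=get_image("top")[110:290,190:410,::-1]
cv2.imwrite("pics/w4.png",cv2.resize(b[110:384,106:406],None,fx=2.1,fy=2.1,interpolation=cv2.INTER_CUBIC))
cv2.imwrite("pics/t4.png",T)
E
```

```text
14.8667 [575.3729006127356, -20.349113508582462, 204.15446425049316] [179.960180411815, -29.990948510050963, 88.64211074685404] 12.472594031347885
mouth [250.5 534.8]
low [250.6 634.4]
tip [250.8 502.2]
collar [250.6 366.2]
```

View pics/w4.png

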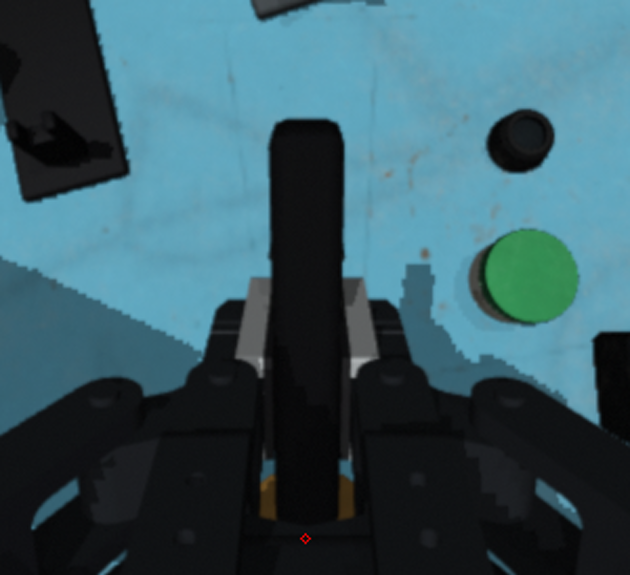

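The wrist view shows the handle straight in the fingers (its end at crop row 120), but the tip is hidden by the gripper. I'll check tip and mouth with the fixed cameras.

Run:
```python
from h import *
o=get_obs(); R=Ro.from_euler("xyz",o["ee_rot"],degrees=True); Cw=cam("wrist",o)
print("handle end px for y=98 at tool x=48, top/bottom", [w2p(Cw,o["tcp_pos"]+R.apply([x,0,-go-8])).round(1) for x in (40,48,56)])
out=[]
for c,(r0,c0) in dict(top=(120,215),scene=(110,205)).items():
    im=get_image(c)[:,:,::-1].copy(); C=cam(c); cr=im[r0:r0+125,c0:c0+125]
    cr=cv2.resize(cr,(400,400),interpolation=cv2.INTER_CUBIC)
    for n,X in dict(mouth=M,low=M-Rt.apply([112,0,0]),tip=o["tcp_pos"]+R.apply([-150,0,-go])).items():
        q=w2p(C,X); print(c,n,q.round(1)); cv2.circle(cr,tuple(int(a) for a in (q-[c0,r0])*3.2),3,(0,0,255),1)
    out.append(cr)
cv2.imwrite("pics/c5.png",np.hstack(out))
```

```text
handle end px for y=98 at tool x=48, top/bottom [array([250.2, 196.7]), array([250.2, 176.5]), array([250.1, 155.4])]
top mouth [286.8 185. ]
top low [322.7 188.1]
top tip [276.5 184. ]
scene mouth [278.5 181.3]
scene low [306.  209.6]
scene tip [271.3 173.9]
```

View pics/c5.png

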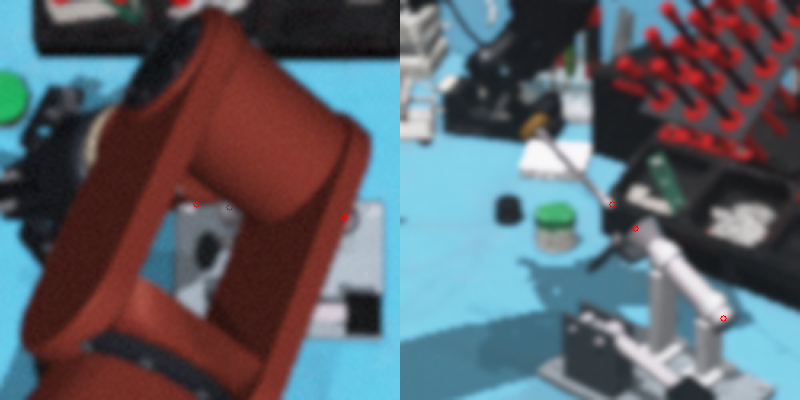

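Run:
```python
from h import *
im=get_image("scene")[:,:,::-1].copy(); C=cam("scene"); o=get_obs(); R=Ro.from_euler("xyz",o["ee_rot"],degrees=True)
c0,r0,s=262,160,10
cr=cv2.resize(im[r0:r0+58,c0:c0+50],None,fx=s,fy=s,interpolation=cv2.INTER_CUBIC)
P=lambda X:tuple(int(a) for a in (w2p(C,X)-[c0,r0]+.5)*s)
th=np.linspace(0,2*np.pi,40)
cv2.polylines(cr,[np.array([P(M+Rt.apply([0,17.5*np.cos(t),17.5*np.sin(t)])) for t in th])],True,(0,0,255),1)
cv2.line(cr,P(M),P(M-Rt.apply([112,0,0])),(0,0,255),1)
cv2.circle(cr,P(o["tcp_pos"]+R.apply([-146.5,0,-go])),5,(0,255,0),1)
w=cv2.imread("pics/w1.png")[140:250,262:322]; W=cam("wrist",dict(tcp_pos=np.array([534.698,-215.965,249.947]),ee_rot=[-179.9877,.02527,89.916]))
wr=cv2.resize(w,None,fx=5,fy=5,interpolation=cv2.INTER_CUBIC)[:580]
wr=cv2.copyMakeBorder(wr,0,580-wr.shape[0],0,0,cv2.BORDER_CONSTANT)
Q=lambda X:tuple(int(a) for a in (w2p(W,X)-[262,140]+.5)*5)
cv2.polylines(wr,[np.array([Q(M+Rt.apply([0,17.5*np.cos(t),17.5*np.sin(t)])) for t in th])],True,(0,0,255),1)
cv2.line(wr,Q(M),Q(M-Rt.apply([112,0,0])),(0,0,255),1)
print(P(M),Q(M)); cv2.imwrite("pics/c6.png",np.hstack([cr,wr]))
```

```text
(169, 218) (166, 83)
```

View pics/c6.png

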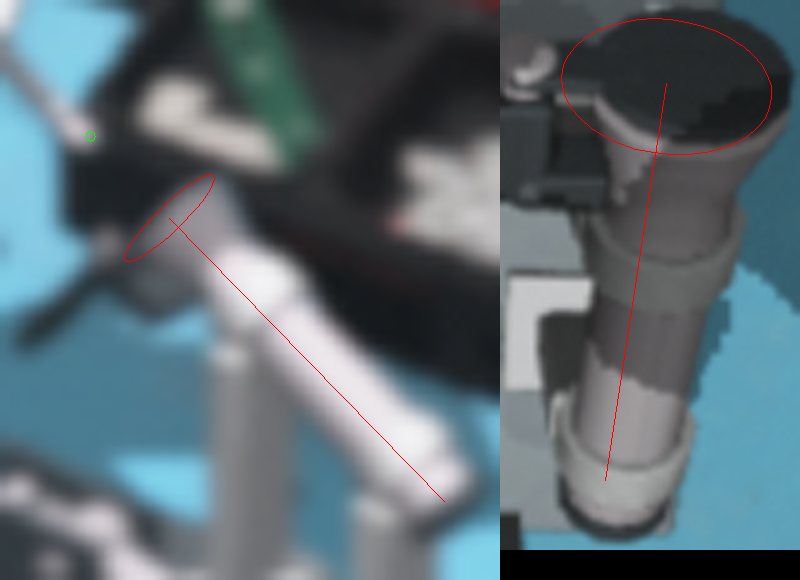

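The overlay shows the tube about 4.5 mm further +x than modelled: the flare centre is at 693 against my 666, and the scene view agrees. The rod tip at (82,131) matches its prediction, so I'll shift x and insert with force monitoring.

```bash
cat >> h.py <<'E'
M2=M+np.array([4.5,0,0]); AX=Rt.apply([1,0,0])
def tc(d,lat=0,up=0): return M2+Rt.apply([46.5+d,lat,go-up])
E
python3 - <<'E'
from h import *
move_l(tc(128),attitude=EU,speed=60); wait(.2)
f0=get_obs()["wrist_force"]
for d in list(range(118,10,-9))+[9,6,3,1,-1,-3,-5]:
    move_l(tc(d),speed=70)
    o=get_obs(); f=o["wrist_force"]-f0; e=Rt.inv().apply(o["tcp_pos"]-tc(d))
    print(d,round(o["t"],2),"f",Rt.inv().apply(f).round(1),"err",e.round(1),o["grip_width"].round(2),o["moment"].round(2))
    if np.linalg.norm(f)>25: print("stop"); break
E
```

```text
Traceback (most recent call last):
AttributeError: 'float' object has no attribute 'round'
```

```bash
cat > ins.py <<'E'
from h import *
def run(ds,lat=0,up=0,lim=25,sp=70):
    f0=np.array([-.36,-.21,-.6])
    for d in ds:
        move_l(tc(d,lat,up),attitude=EU,speed=sp)
        o=get_obs(); f=o["wrist_force"]-f0; e=Rt.inv().apply(o["tcp_pos"]-tc(d,lat,up))
        print(d,round(o["t"],2),"f",Rt.inv().apply(f).round(1),"err",e.round(1),round(float(o["grip_width"]),2))
        if np.linalg.norm(f)>lim: print("stop"); break
E
python3 - <<'E'
from ins import *
run(list(range(109,10,-9))+[9,6,3,1,-1,-3,-5])
E
```

```text
109 16.15 f [-0.4  0.9 -0.1] err [-0.5 -0.2  0.2] 12.63
100 16.43 f [ 0.6  0.4 -0.3] err [-0.5 -0.2  0.2] 12.43
91 16.7 f [-0.8  0.   0.9] err [-0.5 -0.1  0.2] 12.65
82 16.98 f [-0.6 -0.   0.1] err [-0.5 -0.1  0.1] 12.36
73 17.25 f [0.1 0.7 0. ] err [-0.5 -0.2  0.2] 12.77
64 17.52 f [-0.4 -0.3  0.1] err [-0.5 -0.2  0.2] 12.55
55 17.8 f [1.  0.8 1.1] err [-0.5 -0.2  0.2] 12.59
46 18.07 f [-0.8  0.8  0.7] err [-0.5 -0.1  0.1] 12.28
37 18.35 f [ 0.3  0.7 -0.4] err [-0.5 -0.1  0.1] 12.54
28 18.62 f [ 0.2 -0.1  0.8] err [-0.5 -0.1  0.1] 12.44
19 18.9 f [0.5 0.4 0.6] err [-0.5 -0.   0.1] 12.22
9 19.19 f [-1.3 -0.3  1.1] err [-0.6 -0.   0.1] 12.47
6 19.44 f [-0.5 -0.5  0.8] err [-0.2 -0.   0. ] 12.51
3 19.69 f [ 0.6 -0.3  1. ] err [-0.2 -0.   0. ] 12.47
1 19.94 f [ 2.8 -0.5 -1.1] err [ 0.6  0.  -0. ] 12.22
-1 20.19 f [ 7.9 -1.4 -1.7] err [ 2.5  0.  -0.1] 12.25
-3 20.44 f [13.  -0.9 -2.6] err [ 4.5  0.1 -0.2] 12.68
-5 20.69 f [17.3 -3.  -3.8] err [ 6.5  0.1 -0.2] 12.85
```

Run:
```python
from h import *
wait(.2)
im=get_image("scene")[:,:,::-1]
cv2.imwrite("pics/c7.png",cv2.resize(im[140:240,230:330],(600,600),interpolation=cv2.INTER_CUBIC))
```

```text
(no output)
```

View pics/c7.png

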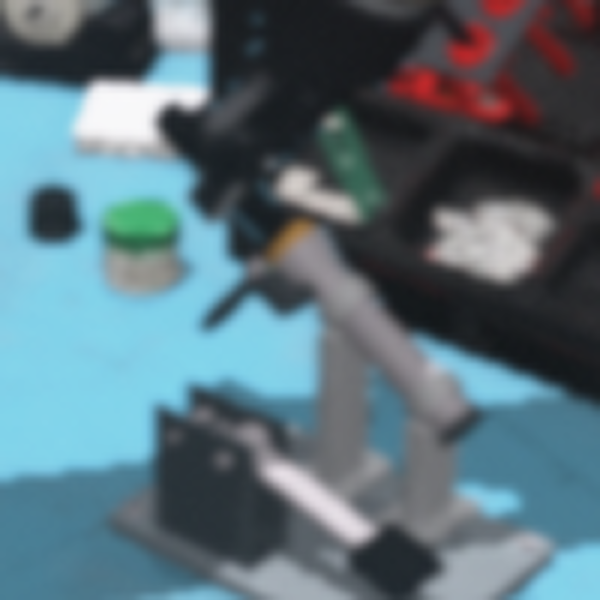

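The brass collar sits on the mouth at (293,238) and the lever is down. Now I'll withdraw the rod and present it.

Run:
```python
from h import *
move_l(tc(0),speed=40); move_l(tc(145),speed=120)
o=get_obs(); print(o["t"],o["grip_width"],o["grip_force"],o["wrist_force"])
p=tc(145); move_l(p+[-30,20,80],speed=150)
th=np.radians(45); d=np.array([-np.sin(th),np.cos(th),0])
g=np.array([546,200,100])+146*d; g[2]=100-go
goto(g+[0,0,130],[180,0,135])
move_l(g+[0,0,40],speed=120); move_l(g,speed=60); wait(.3)
o=get_obs(); print(o["t"],o["tcp_pos"],o["ee_rot"],o["grip_width"],o["grip_force"],o["wrist_force"],o["joint_pos"])
out=[]; R=Ro.from_euler("xyz",o["ee_rot"],degrees=True)
for c,(r0,c0,n) in dict(top=(130,80,120),scene=(110,140,100)).items():
    im=get_image(c)[:,:,::-1]; C=cam(c); s=400/n
    cr=cv2.resize(im[r0:r0+n,c0:c0+n],(400,400),interpolation=cv2.INTER_CUBIC)
    for X in (o["tcp_pos"]+R.apply([-146,0,-go]),[548,201,100]):
        q=w2p(C,X); cv2.circle(cr,tuple(int(a) for a in (q-[c0,r0]+.5)*s),4,(0,0,255),1)
    out.append(cr)
cv2.imwrite("pics/c8.png",np.hstack(out))
```

```text
22.575 12.638929909605977 78.02172303199768 [-0.00115855  0.44284474 -0.63209977]
26.575 [443.06581172 303.36898986  81.70792763] [1.79955249e+02 1.65480362e-02 1.35000216e+02] 12.748500928595805 78.01817178726196 [-0.13900692 -0.19236792 -0.31195282] [ 2.69102361e+01  1.21473879e+01  1.10494166e+02 -2.17947239e-03
  5.73107682e+01 -1.80888103e+01]
```

View pics/c8.png

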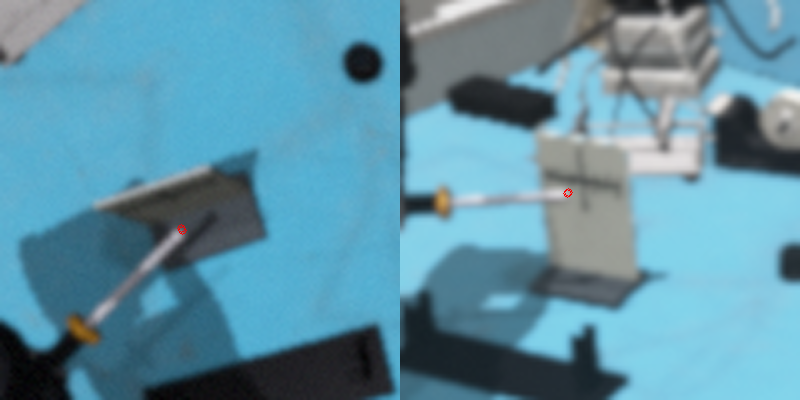

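The rod is level, with its tip at (568,193) in the scene panel just in front of the cross at about (585,180). I'll check the cross position numerically before handing in.

Run:
```python
from h import *
C=cam("scene"); X=p2w(C,140+185/4,110+180/4,100); print("cross",X)
n=Ro.from_euler("z",18,degrees=True).apply([-25,0,0]); rp=X+n
o=get_obs(); tip=o["tcp_pos"]+Ro.from_euler("xyz",o["ee_rot"],degrees=True).apply([-146,0,-go]); print("read",rp,"tip",tip,np.linalg.norm(rp-tip))
```

```text
cross [572.07717872 204.33268155 100.        ]
read [548.30076582 196.60725669 100.        ] tip [546.16208096 200.08827587 100.29045852] 4.095831245278368
```

```bash
python3 -c "
from station import *
print(sign_off())"
```

```text
the job is handed in; nothing more can be done
None
```

I handed the job in with every step done. The lever is latched down. The rod was seated in the tube and drawn out, and is now held level with its tip about 4 mm from the read point by my measurement. The arm kept clear of the jars and the loupe. The hand-in returned no verdict.

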